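# Hold a bead up for gluing with the kitchen tongs

### The job

Pick up the kitchen tongs, close their jaws on the barrel-shaped wooden bead (not the cube, not the ring) and lift it off the cloth. Carry it over the jar lid of glue and finish while still holding it there in the tongs, over the middle of the lid and about 10 cm above the table, so that glue can be brushed on and drips fall into the lid. Do not touch the bead with the gripper itself, and leave everything else on the table where it is.

Things in the scene. Friction and masses are not known exactly. Their poses are not given: they have to be found in the camera images.
- tongs_pivot (a point): Pivot pin of the steel kitchen tongs, at mid height (17 mm above the cloth). The tongs lie on their side, so the arms open and shut horizontally. They reach 207 mm from here to the jaw tips, with a 28 mm hanging ring behind; 92 g, balancing about 95 mm ahead of the pivot. The line from here to the midpoint of jaw_a and jaw_b is the centreline.
- grip_a (a point): Middle of the outer face of the black rubber sleeve on the left arm (left as seen from pivot to jaws): the place to grip, 95 mm along the arm. Each sleeve is 74 mm long and 24 mm tall, 5 to 29 mm above the cloth. Over both sleeves here: 52 mm at rest, 45 mm lightly squeezed (jaws then 57 mm apart), 35 mm with the jaws on the barrel bead; the faces are then about parallel.
- grip_b (a point): The same point on the right arm's sleeve. A spring opens the arms: squeezing here with 3.5 N begins to close them and about 6 N closes them to the bead's width; of the force beyond that about half reaches the bead at the jaws.
- jaw_a (a point): Middle of the inner face of the left jaw, 186 mm along the arm from the pivot, 17 mm above the cloth. The jaws are upright flat plates 34 mm long and 34 mm tall, their lower edges on the cloth, with a 4 mm inturned scalloped lip at the tips, about 18 mm beyond this point. At rest jaw_a and jaw_b are 70 mm apart.
- jaw_b (a point): The same point on the right jaw.
- tongs_arm (a joint): Closing angle between the arms in rad, from rest: 0 = sprung open (0.4 rad between the arms), about 0.18 with the jaws on the barrel bead, 0.37 = shut.
- tongs: The left arm of the tongs with the pivot (and carrying the right arm). Origin on the pivot axis at cloth level; with the tongs open, x points along the centreline from the pivot to the jaws, z up. It turns with the left arm as the tongs close.
- barrel_bead: Barrel-shaped plain beech bead standing on end, the tallest of the three wooden pieces: 36 mm across, 34 mm tall, rims bevelled, a dark 10 mm hole in its top; about 26 g. Origin at the centre of its underside, z up.
- bead_mid (a point): Centre of the barrel bead, 17 mm above its underside.
- cube_bead: Cube bead of the same beech, 24 mm. Leave it. Origin at the centre of its underside.
- wood_ring: Flat ring of the same beech, 48 mm across, 30 mm hole, 10 mm thick. Leave it. Origin at the centre of its underside.
- glue_lid: Upturned round jar lid with white glue in it, 92 mm across, 12 mm tall, loose on the cloth. Leave it where it is. Origin at the centre of its underside.
- coat_button_1: Flat round green button, 38 mm across, 8 mm tall, on the far side of the beads; leave it.
- coat_button_2: Flat round green button, 34 mm across, 8 mm tall, on the far side of the beads; leave it.
- coat_button_3: Flat round dark button, 38 mm across, 8 mm tall, nearer the robot on the right; leave it.
- tub: White plastic tub 118 x 178 mm, 77 mm tall, at the far edge; leave it. Origin at the centre of its underside.
- tumbler: Empty drinking glass, 74 mm across, 95 mm tall, to the left of the tongs; leave it.
- glue_bottle: White glue bottle with a black cap, 56 mm across, 145 mm tall, to the right of and beyond the lid; leave it.
- brush: Glue brush 190 mm long lying crosswise beyond the lid; leave it.
Not all that is in view belongs to the job. What is shaped like the glue_lid but black, orange or pink is not meant.

How it is judged:
By the outcome, as a careful person would: the job done as asked, in the order asked, and still so for the second after the job is handed in, while the arm keeps its last pose, push and grip.
It also fails if it takes over 51 s, if anything falls off the work surface, if the arm or the gripper's body presses on something with over 40 N, if the wrist force passes 120 N, or if a joint passes its speed limit or range.

### The arm

A 6-joint arm with a two-finger parallel gripper is mounted at the origin on the work surface. World frame = base frame: x ahead of the robot, y to its left, z up, the work surface at z = 0. Lengths are in m, angles in degrees, forces in N, time in s.
With the tool pointing down it reaches from about 0.35 to 0.875 m from the base axis. Payload 4.2 kg.
Tool frame: the origin (TCP) lies midway between the tips of the shut fingers; the grasp point (between the pads) lies 19 mm behind it; z points along the fingers, y is the line along which they close (so a half turn about z gives the same grasp; the last joint's range is limited). The gripper opens to 85 mm and grips with 20 to 120 N. Pads are 22 mm wide; open, the fingers measure 114 mm over their backs; the gripper's body (76 mm by 85 mm) begins 54 mm behind the grasp point. The pads swing forward as they close: fully open they stand 13 mm farther back than shut.
Start: joints at [79.16, 22.042, 0.453, 0, -68.411, -14.817], TCP at [0.271, 0.563, 0.231] pointing down, gripper open.
Joint ranges: [-179.83, 179.83], [-69.29, 118.12], [-61.27, 80.66], [-181.25, 117.63], [-171.15, -9.14], [-177.46, 177.46]. Speed limits (degrees/s): [159.86, 159.86, 180, 180, 180, 180].

### API

Orientations are given as [roll, pitch, yaw] about the fixed x, y, z axes, in that order (R = Rz(yaw) Ry(pitch) Rx(roll)).
In Python, from workcell import robot, fingers, solver, sensors, eyes, sign_off gives the robot as it stands. Calls block until the motion is done:
- robot.reach(position, orientation): joint-space move of the TCP to a pose.
- robot.servo_line(position, rotation=None, velocity=0.15, f_stop=None): straight line of the TCP; rotation=None keeps the orientation; velocity is the mean speed in m/s. With f_stop (N) it stops when the force on the tool has changed by that much, and returns True; else False.
- robot.movej(angles): joint-space move.
- fingers.command_gripper(opening, grip_force=None): opening from 0.0 (shut) to 1.0 (fully open); grip_force is the grip in N (None keeps the last); returns when the fingers have stopped.
- robot.sleep(seconds).
- solver.inverse_kinematics(position, orientation): joint angles nearest the present ones, or None.
- sensors.observe(): the state.
- eyes.snapshot(name): name is "scene" or "side" or "wrist"; returns a dict with "frame" (384x512x3 uint8, red, green, blue), "fx", "fy", "cx", "cy" (pixels), "R" (3x3) and "t" (3): a world point X has camera coordinates R X + t. Camera axes: x right, y down, z forward; pixel columns grow to the right and rows downward; lengths in m; the calibration is good to about 2 mm. A picture is of the moment at which its call begins. There is no depth.
A pose or a line that the arm cannot do raises robot.IKError and nothing moves.
- sign_off(): hands the job in; it is judged then, once.
The state is a dict: "time": time; "joint_positions": joint angles; "joint_vel": joint speeds; "tau": joint torques, N m; "ee_pos": TCP position; "eef_rot": TCP orientation; "ft_force": force on the tool from outside, world axes, zero at the start; "wrist_torque": the same for the moment, N m; "grip_width": opening from 0.0 (shut) to 1.0 (fully open); "grasp_force": force on a finger pad.
Only numpy, scipy, OpenCV 4.12 (cv2) and the standard library are available. Lean on these libraries where they do the work, as an engineer would, in place of code of your own. Each camera call takes 0.05 s, during which the arm holds its last target. There are 200 camera calls.

## Working session

There is one attempt and no reset: what is moved stays moved. The work goes in short steps, each a Python script; the robot and the scene stay as the last script left them, time stands still between calls to the robot, and variables do not carry over. Pictures are saved under pics/ and viewed, at most 10 in all, crops included, and the job is handed in when it is done.

```bash
mkdir -p pics; cat > h.py <<'E'
import numpy as np, cv2, pickle
from workcell import robot, fingers, solver, sensors, eyes, sign_off
def snap(n,tag):
    s=eyes.snapshot(n); pickle.dump(s,open(f'pics/{tag}.pkl','wb')); return s
def w(s,u,v,z):
    d=np.array([(u-s['cx'])/s['fx'],(v-s['cy'])/s['fy'],1.]); R=np.array(s['R']);C=-R.T@np.array(s['t']); d=R.T@d
    return C+d*(z-C[2])/d[2]
def px(s,X):
    c=np.array(s['R'])@np.array(X)+np.array(s['t']); return s['fx']*c[0]/c[2]+s['cx'],s['fy']*c[1]/c[2]+s['cy']
E
python3 - <<'E'
from h import *
for n in("scene","side","wrist"):
    s=snap(n,n); cv2.imwrite(f'pics/{n}.png',cv2.resize(s['frame'][:,:,::-1],(800,600),interpolation=cv2.INTER_CUBIC))
    print(n,s['fx'],-np.array(s['R']).T@np.array(s['t']),np.array(s['R'])[2])
print(sensors.observe())
E
```

```text
scene 433.3381885538549 [ 1.27627988 -0.1263102   1.03401903] [-0.61624734  0.1038771  -0.78067199]
side 366.8157557236124 [ 0.06567301 -0.89896356  0.58997562] [ 0.37499536  0.80307416 -0.46308787]
wrist 328.64122617758096 [0.34467381 0.5286134  0.37303064] [-0.28603447  0.13559776 -0.94857658]
{'time': 0.15, 'joint_positions': array([ 7.91598918e+01,  2.20811222e+01,  3.99301744e-01, -1.92761312e-02,
       -6.84097644e+01, -1.48182336e+01]), 'joint_vel': array([ 0.00101396, -0.20824419,  0.24868997,  0.1878726 , -0.0409172 ,
        0.02219081]), 'tau': array([-2.56214753e-04, -3.92679119e+01,  1.88582343e+01,  4.18861315e+00,
       -3.39851882e-03, -5.10553306e-06]), 'ee_pos': array([0.2704165 , 0.56300797, 0.23048163]), 'eef_rot': array([ 1.79906879e+02, -6.10679611e-03, -2.56654441e+01]), 'ft_force': array([-0.49831702,  0.07780312,  0.43104406]), 'wrist_torque': array([-0.04057562,  0.02701467,  0.03684623]), 'grasp_force': 0.0, 'grip_width': 1.001144592138781}
```

View pics/scene.png

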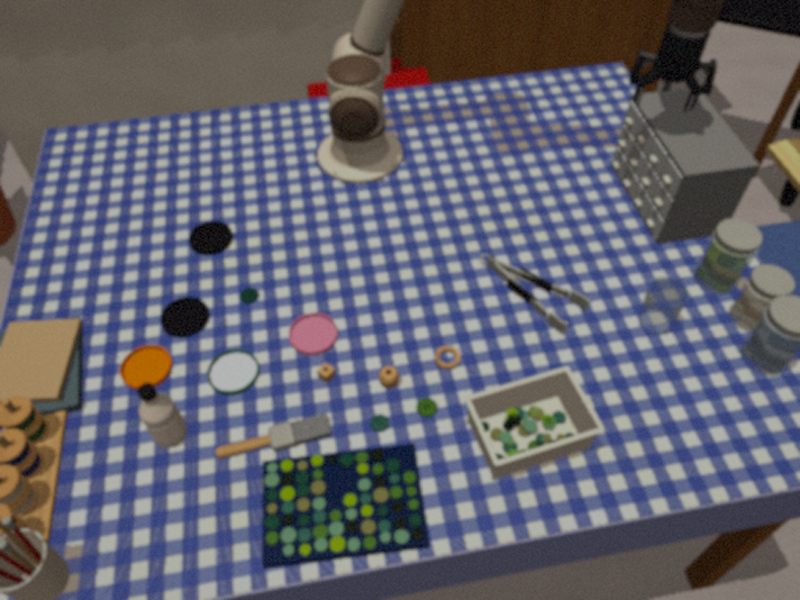

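View pics/side.png

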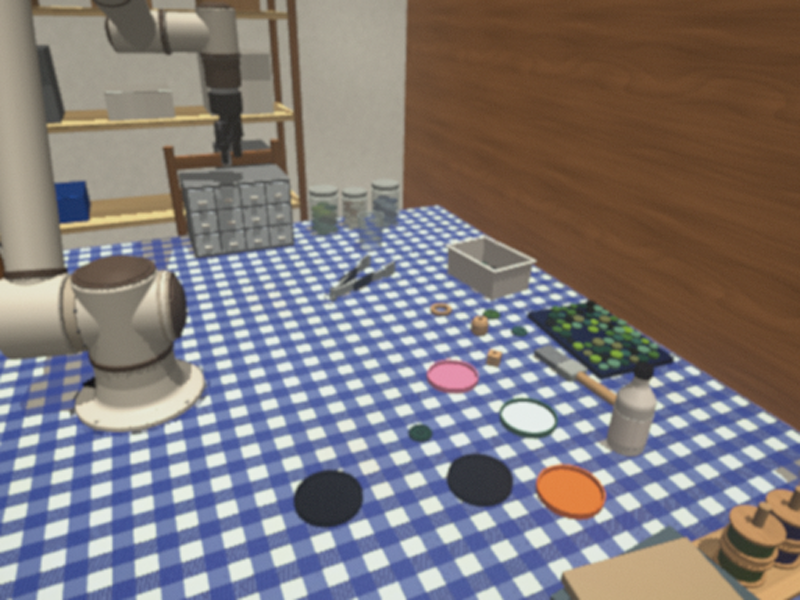

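The scene view (800 px wide) shows the tongs with the ring end at (488,260) and the jaws at (587,300) and (562,325). Wooden pieces that could be taken for the bead:
- (389,376): tallest, hole in the top, so this is the barrel.
- (326,371): small cube.
- (447,356): flat ring.

Lids: white (234,371) is the glue lid. Pink (313,333), orange (147,367) and black (186,316) and (211,238) are not.

Next I compute positions and check the choice in a close crop.

```bash
python3 - <<'E'
from h import *
L=lambda n:pickle.load(open(f'pics/{n}.pkl','rb'))
s=L('scene');d=L('side');k=.64
for n,u,v,z in[('ringend',488,260,.01),('jawL?',587,300,.017),('jawR?',562,325,.017),('barreltop',389,370,.034),('cubetop',326,367,.024),('ring',447,356,.005),('lid',234,371,.01),('btl',165,425,.05),('btn1',427,407,.008),('btn2',379,423,.008),('tumbler',660,310,.03)]:
    print(n,w(s,u*k,v*k,z).round(3))
for n,u,v,z in[('barreltop',480,318,.034),('lid',528,417,.01),('cube',495,351,.024),('ring',441,310,.005)]:
    print('side',n,w(d,u*k,v*k,z).round(3))
f=s['frame'][:,:,::-1]
c1=cv2.resize(f[205:275,190:310],(800,467),interpolation=cv2.INTER_CUBIC)
cv2.imwrite('pics/c1.png',c1)
E
```

```text
ringend [0.396 0.208 0.01 ]
jawL? [0.538 0.365 0.017]
jawR? [0.586 0.298 0.017]
barreltop [ 0.635 -0.037  0.034]
cubetop [ 0.601 -0.145  0.024]
ring [0.606 0.075 0.005]
lid [ 0.569 -0.309  0.01 ]
btl [ 0.681 -0.416  0.05 ]
btn1 [0.705 0.016 0.008]
btn2 [ 0.72  -0.07   0.008]
tumbler [0.596 0.484 0.03 ]
side barreltop [ 0.637 -0.038  0.034]
side lid [ 0.561 -0.317  0.01 ]
side cube [ 0.607 -0.144  0.024]
side ring [0.606 0.07  0.005]
```

View pics/c1.png

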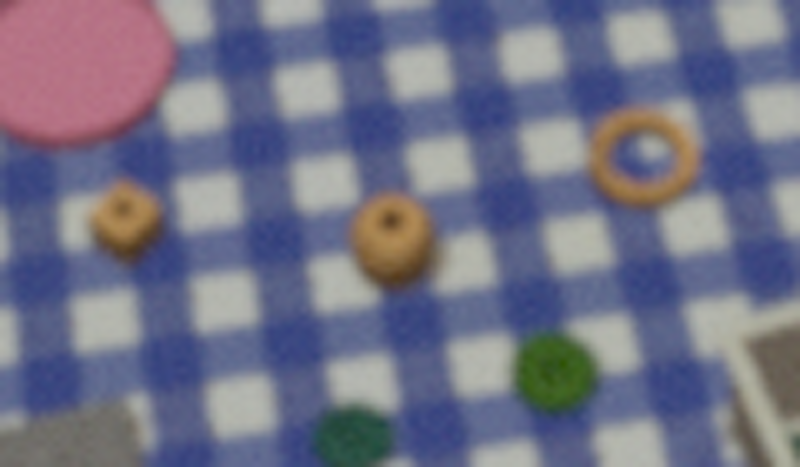

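The crop confirms the choice: round barrel at (393,240), cube at (126,222), flat ring at (645,158). I move above the tongs for a close look.

```bash
python3 - <<'E'
from h import *
fingers.command_gripper(1.0,20)
robot.reach([.495,.281,.20],[180,0,36.5])
s=snap('wrist','w1'); cv2.imwrite('pics/w1.png',cv2.resize(s['frame'][:,:,::-1],(800,600),interpolation=cv2.INTER_CUBIC))
o=sensors.observe();print(o['time'],o['ee_pos'],o['eef_rot'],o['joint_positions'])
E
```

```text
1.8917 [0.49486726 0.28170067 0.20013648] [-1.79996196e+02 -2.33336661e-02  3.65335418e+01] [ 4.59484522e+01  1.80452456e+01 -1.02404274e+01  7.32022401e-05
 -6.16906854e+01  8.05850557e+01]
```

View pics/w1.png

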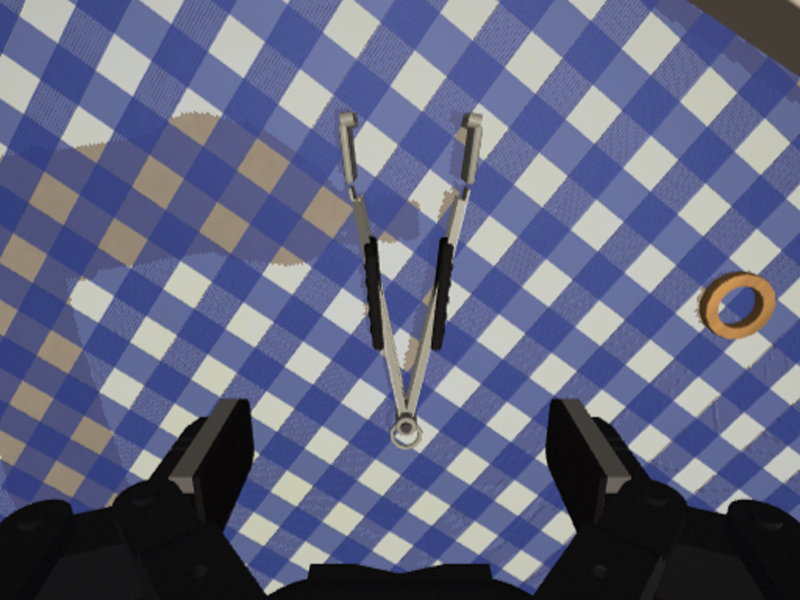

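The wrist view shows the tongs upright: pivot (405,428), jaw plates centred near (350,150) and (470,150), sleeves near (373,293) and (442,293).

```bash
python3 - <<'E'
from h import *
s=pickle.load(open('pics/w1.pkl','rb'));k=.64
P=w(s,405*k,428*k,.031);a=w(s,349.5*k,150*k,.034);b=w(s,470*k,150*k,.034);ga=w(s,373*k,293*k,.029);gb=w(s,442*k,293*k,.029)
m=(a+b)/2;d=(m-P)[:2];th=np.arctan2(d[1],d[0]);u=d/np.linalg.norm(d)
print(P,m,np.linalg.norm(d),np.degrees(th),np.linalg.norm(a-b),((ga+gb)/2-P)[:2]@u,np.linalg.norm(ga-gb),(((ga+gb)/2-P)[:2]@[-u[1],u[0]]))
g=P[:2]+u*.093;print(g)
E
```

```text
[0.40481413 0.20967588 0.031     ] [0.5557019 0.3190665 0.034    ] 0.18636905900087897 35.94136088621664 0.0696056167040667 0.09814839442346128 0.044232000657308417 -0.00019313295511989162
[0.48010862 0.26426288]
```

```bash
python3 - <<'E'
from h import *
g=[.4801,.2643]; r=[180,0,35.94]
robot.reach([*g,.09],r)
print(robot.servo_line([*g,.003],velocity=.08,f_stop=8))
print(sensors.observe()['ee_pos'])
fingers.command_gripper(.52,20)
o=sensors.observe();print(o['time'],o['ee_pos'],o['eef_rot'],o['grip_width'],o['grasp_force'],o['ft_force'])
robot.servo_line([*g,.10],velocity=.1)
o=sensors.observe();print(o['time'],o['ee_pos'],o['eef_rot'],o['grip_width'],o['grasp_force'],o['ft_force'])
s=snap('wrist','w2'); cv2.imwrite('pics/w2.png',cv2.resize(s['frame'][:,:,::-1],(800,600),interpolation=cv2.INTER_CUBIC))
E
```

```text
False
[0.48044491 0.26463809 0.00353346]
4.1333 [0.48105564 0.26519307 0.00432618] [ 1.79997531e+02 -1.70279877e-01  3.60253727e+01] 0.5237438926315874 6.31627464608755 [-1.02952481 -0.51342994  4.62134639]
5.25 [0.47960572 0.26389362 0.09920926] [1.79997603e+02 1.00384058e-01 3.59248134e+01] 0.5196666489960964 4.089267891686177 [ 0.21401974 -0.31187595 -1.49768448]
```

View pics/w2.png

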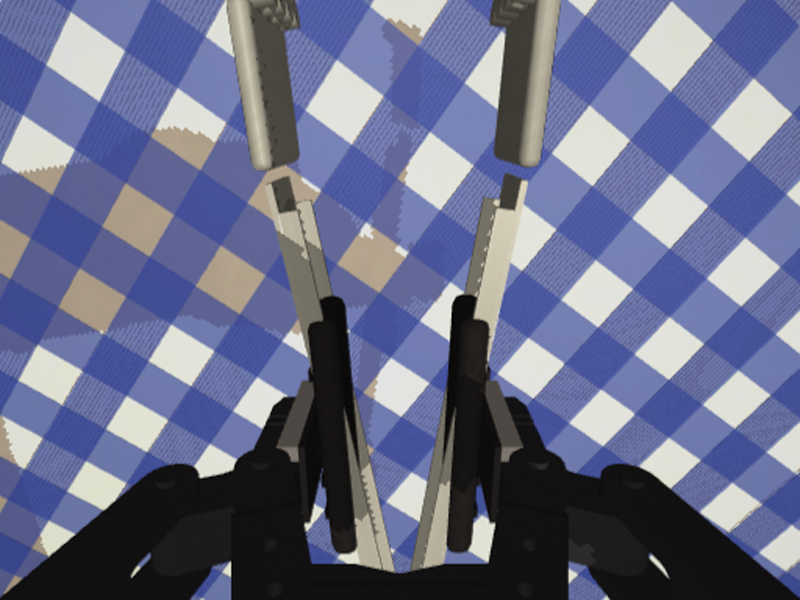

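The tongs are held and lifted. The jaws' rear top corners are at (262,168) and (530,165), symmetric about the tool. I check pitch and slip against the predicted corner pixels.

```bash
python3 - <<'E'
from h import *
s=pickle.load(open('pics/w2.pkl','rb'));k=.64
T=np.array([.4796,.2639]);t=np.radians(35.92);u=np.array([np.cos(t),np.sin(t)]);n=np.array([-u[1],u[0]])
for dz in(-.01,0,.01):
    z=.129+dz
    for p in[(255,168),(535,165),(298,160),(497,160)]:
        X=w(s,p[0]*k,p[1]*k,z)[:2]-T; print(dz,p,(X@u).round(4),(X@n).round(4))
sc=pickle.load(open('pics/side.pkl','rb'))
print(sensors.observe()['time'])
print(solver.inverse_kinematics([.545,-.03,.1],[180,0,-5]),solver.inverse_kinematics([.49,-.27,.1],[180,0,-29]))
E
```

```text
-0.01 (255, 168) 0.0739 0.0334
-0.01 (535, 165) 0.0746 -0.0315
-0.01 (298, 160) 0.0757 0.0233
-0.01 (497, 160) 0.0757 -0.0226
0 (255, 168) 0.0746 0.0307
0 (535, 165) 0.0753 -0.0289
0 (298, 160) 0.0762 0.0214
0 (497, 160) 0.0763 -0.0208
0.01 (255, 168) 0.0753 0.028
0.01 (535, 165) 0.0759 -0.0264
0.01 (298, 160) 0.0768 0.0195
0.01 (497, 160) 0.0768 -0.019
5.3
[ 1.38730163e+01  2.20699269e+01 -2.06966031e+01  2.54444375e-14
 -4.72334700e+01  7.11269837e+01] [-1.22591199e+01  2.32041902e+01 -1.87709535e+01  2.54444375e-14
 -4.80248563e+01  7.32591199e+01]
```

No pitch, and the jaws are 93 mm ahead of the TCP. I carry the tongs over the bead and look.

```bash
python3 - <<'E'
from h import *
b=np.array([.636,-.0375]);y=-4.;u=np.array([np.cos(np.radians(y)),np.sin(np.radians(y))])
robot.reach([*(b-.093*u),.11],[180,0,y]); robot.sleep(.2)
s=snap('wrist','w3'); cv2.imwrite('pics/w3.png',cv2.resize(s['frame'][:,:,::-1],(800,600),interpolation=cv2.INTER_CUBIC))
o=sensors.observe();print(o['time'],o['ee_pos'],o['eef_rot'],o['grip_width'],o['grasp_force'],o['ft_force'])
E
```

```text
6.7083 [ 0.54331392 -0.02997074  0.10997157] [-1.79997276e+02  7.65282646e-04 -3.89428794e+00] 0.5195346524825519 4.090120394102996 [-0.11679337 -0.69300842 -0.77653469]
```

View pics/w3.png

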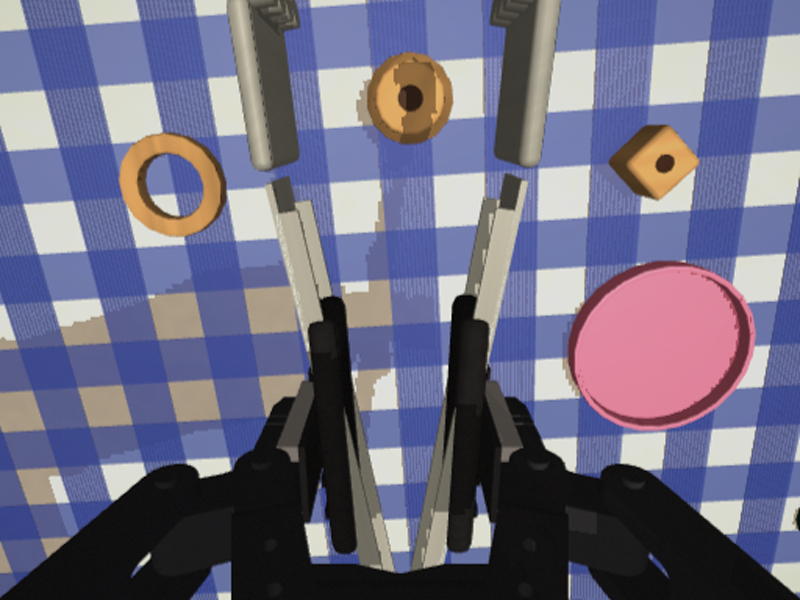

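The tongs have not moved in the hand. The bead is between the jaws with its hole at (410,97), ring left at (172,185), cube right at (655,160).

```bash
python3 - <<'E'
from h import *
s=pickle.load(open('pics/w3.pkl','rb'));k=.64
b=w(s,410*k,97.5*k,.034)[:2];b2=w(s,410*k,98*k,.017)[:2]
T=np.array([.5433,-.0300]);y=np.radians(-3.9);u=np.array([np.cos(y),np.sin(y)]);n=np.array([-u[1],u[0]])
for p in[(298,160),(497,160)]:print((w(s,p[0]*k,p[1]*k,.139)[:2]-T)@n)
print(b,b2,(b-T)@u,(b-T)@n)
y=np.radians(-4.);u=np.array([np.cos(y),np.sin(y)]);n=np.array([-u[1],u[0]])
t=b-.093*u-.0003*n
robot.servo_line([*t,.06],velocity=.1)
print(robot.servo_line([*t,.0055],velocity=.06,f_stop=6))
o=sensors.observe();print(o['time'],o['ee_pos'],t,o['eef_rot'],o['ft_force'])
s=snap('wrist','w4'); cv2.imwrite('pics/w4.png',cv2.resize(s['frame'][:,:,::-1],(800,600),interpolation=cv2.INTER_CUBIC))
E
```

```text
0.022572627904108095
-0.01998529410225727
[ 0.63693658 -0.03964991] [ 0.63763715 -0.0400201 ] 0.09407608446393576 -0.0032588466690020392
False
8.4167 [ 0.54454866 -0.03340427  0.00581974] [ 0.5441422  -0.03346183] [-1.79988895e+02 -5.35559097e-02 -3.99178571e+00] [ 0.06443689  0.67032411 -1.16605674]
```

View pics/w4.png

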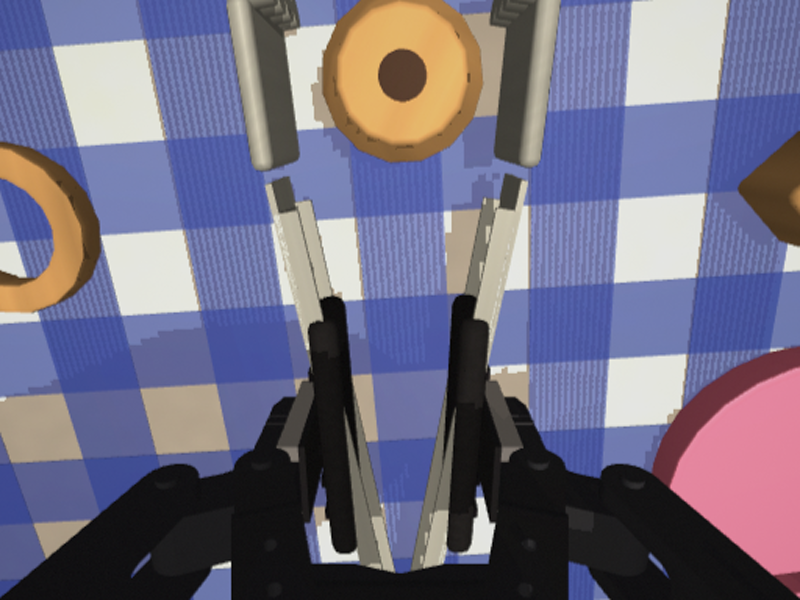

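The bead sits between the jaws at (402,75), jaw midline at about column 397, about 1 mm off. I close and lift.

```bash
python3 - <<'E'
from h import *
p=sensors.observe
fingers.command_gripper(0.0,30)
robot.sleep(.2)
o=p();print(o['time'],o['ee_pos'],o['grip_width'],o['grasp_force'],o['ft_force'])
robot.servo_line([.5442,-.0334,.094],velocity=.08); robot.sleep(.2)
o=p();print(o['time'],o['ee_pos'],o['grip_width'],o['grasp_force'],o['ft_force'])
l=np.array([.565,-.313]);y=-15.;u=np.array([np.cos(np.radians(y)),np.sin(np.radians(y))])
# intermediate then final, gently
a=l-.093*u
robot.servo_line([*a,.094],rotation=[180,0,y],velocity=.12); robot.sleep(.3)
s=snap('wrist','w5'); cv2.imwrite('pics/w5.png',cv2.resize(s['frame'][:,:,::-1],(800,600),interpolation=cv2.INTER_CUBIC))
snap('scene','s5');snap('side','d5')
o=p();print(o['time'],o['ee_pos'],o['eef_rot'],o['grip_width'],o['grasp_force'],o['ft_force'])
E
```

```text
8.9083 [ 0.54458699 -0.03335933  0.00603434] 0.3958723021160886 30.058022439479828 [-0.34033915  0.97084328  4.17686396]
10.3667 [ 0.54396961 -0.03343039  0.09351397] 0.4013227955847986 29.857376217842102 [ 0.39870461 -0.96494999 -1.78396486]
13.175 [ 0.47517807 -0.28887509  0.09398886] [-1.79998967e+02  2.80888723e-03 -1.49954202e+01] 0.3976008290172127 29.853156208992004 [-0.3487184  -0.16728291 -0.71493457]
```

View pics/w5.png

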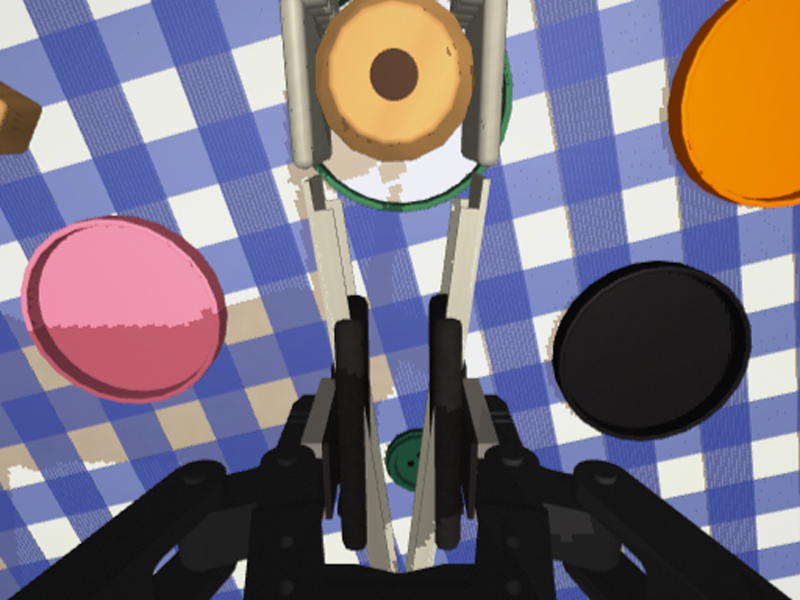

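The bead is held between the jaws at (394,75), over the green-rimmed white lid. I fit the lid's visible rim and find the bead's offset.

```bash
python3 - <<'E'
from h import *
from scipy.optimize import least_squares as ls
s=pickle.load(open('pics/w5.pkl','rb'));k=.64
hsv=cv2.cvtColor(s['frame'],cv2.COLOR_RGB2HSV)
for p in [(402,209),(509,110)]: print(hsv[int(p[1]*k),int(p[0]*k)])
P=np.array([w(s,u*k,v*k,.010)[:2] for u,v in[(345,194),(372,206),(402,211),(430,207),(460,195),(508,125),(512,95)]])
r=ls(lambda c:np.linalg.norm(P-c,axis=1)-.046,[.565,-.313]);print('lid',r.x,r.fun.round(4))
# earlier pictures
m=lambda n:pickle.load(open(f'pics/{n}.pkl','rb'))
bt=w(s,394*k,75*k,.094-.0058+.034);print('bead top',bt)
fs=m('s5');print(px(fs,[.565,-.313,.11]))
A=fs['frame'][190:270,80:200,::-1];D=m('d5');q=px(D,[.565,-.313,.08]);print(q)
B=D['frame'][int(q[1])-45:int(q[1])+45,int(q[0])-60:int(q[0])+60,::-1]
cv2.imwrite('pics/c5.png',np.hstack([cv2.resize(A,(400,267)),cv2.resize(B,(400,267) )]))
E
```

```text
[ 70 119 129]
[ 70 118 132]
lid [ 0.5658478  -0.31290287] [-0.0003 -0.0004  0.      0.      0.0007 -0.0002 -0.0005]
bead top [ 0.56509589 -0.3108134   0.1222    ]
(np.float64(140.5704414304488), np.float64(215.70001509259504))
(np.float64(341.78374629229904), np.float64(242.7409323248413))
```

View pics/c5.png

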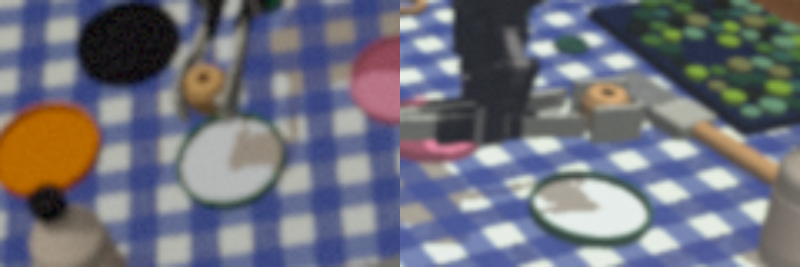

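The bead is upright in the jaws, about 2 mm from the lid's centre, with its middle at about 0.105 m. Both outside views agree, so I hand in.

```bash
python3 -c "
from h import *
print(sensors.observe()['grip_width']);print(sign_off())"
```

```text
0.3976008290172127
the job is handed in; nothing more can be done
None
```

The job is handed in: the tongs hold the barrel bead about 2 mm from the middle of the glue lid, its centre about 10 cm above the table, and the arm's last reading was 13 s of the 51 s allowed.

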